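Push the small mixer module home in the assembly jig

ROBOT

A 7-joint arm with a two-finger parallel gripper is mounted at the origin on the work surface. World frame = base frame: x ahead of the robot, y to its left, z up, the work surface at z = 0. Lengths are in m, angles in degrees, forces in N, time in s.
With the tool pointing down it reaches from about 0.4 to 0.85 m from the base axis. Payload 4.4 kg.
Tool frame: the origin (TCP) lies midway between the tips of the shut fingers; the grasp point (between the pads) lies manip.hold_point_z behind it (manip.hold_point_z is the distance from the TCP to the grasp point, in m); z points along the fingers, y is the line along which they close (so a half turn about z gives the same grasp; the last joint's range is limited). The gripper opens to 94 mm and grips with 3 to 60 N. Pads are 16 mm wide; open, the fingers measure 119 mm over their backs; the gripper's body (75 mm by 177 mm) begins 78 mm behind the grasp point.
Start: joints at [71.86, 36.005, 2.206, 86.941, -1.547, 57.084, -1.146], TCP at [0.161, -0.63, 0.205] pointing down, gripper open.
Joint ranges: [-175.42, 175.42], [-21.48, 121.26], [-71.46, 75.88], [10.55, 141.38], [-63.04, 243.04], [13.31, 113.54], [-168.57, 168.57]. Speed limits (degrees/s): [147.25, 147.25, 180, 180, 180, 180, 180].

INTERFACE

Orientations are given as a 3x3 rotation matrix whose columns are the frame's x, y, z axes.
In Python, from plant import manip, camera, models gives the robot as it stands.
- The arm moves only by the tool play_rows, never from a script. Its argument "series" is a list of rows, each a list of 3 entries, a list of its own where there are three numbers: the shift along the tool's x, y, z in mm, then the turn about the tool's z in degrees, then the opening, from -1 (shut) to 1 (fully open). In form: [[[x, y, z], spin, gripper], ...]. A call has 1 to 20 rows; each row shifts and turns the commanded pose from where the row before left it, along the tool's axes as they then stand; what a row does not reach is not made up. A row lasts 1/12 s, in which the tool goes at most 41.7 mm and 7.16 degrees, less where a joint would pass 70% of its speed; a pose out of reach is approached as far as the arm can. A call with a gripper value outside its range is refused whole. The fingers move at their own pace and stop on an object; "squeeze" is the grip in N (left out, the last holds). Time passes only in rows, so rows that do not move let the fingers close. It gives the time, the measured TCP pose, the force, the opening and the grip force at its end, in the units of the state.
- manip.sense(): the state, without advancing time (a new reading comes with each control period).
- camera(name): name is "side" or "top"; returns a dict with "color" (480x640x3 uint8, red, green, blue), "camera_matrix" (3x3 intrinsics, pixels), "camera_from_world" (4x4, takes a point from world to camera coordinates). Camera axes: x right, y down, z forward; pixel columns grow to the right and rows downward; lengths in m; the calibration is good to about 2 mm. A picture is of the moment at which its call begins. There is no depth.
- manip.close_job(): hands the job in; it is judged then, once.
Trained networks look in a picture, given as the dict that the camera call returned (one of the last four; its "shot" number tells which), for a name from the list of things; names that differ only in an ending like _2 or _b are one class to them, and where a whole thing is asked for, a point or a joint stands for the part that bears it (a point fixed in the world has none). Each returns a list of dicts, best first, with "p" (0 to 1); they miss things now and then, are a little off and sometimes report something else, mostly with a low value. They report only what shows in the picture. A call takes as long as a camera call. They do not tell look-alikes from the thing itself.
- models.search_frame(target, picture): "at" ([x, y, z] in m, in world coordinates, good to about 4 mm: the middle of the surface that is visible of it).
The state is a dict: "clock": time; "joints": joint angles; "dq": joint speeds; "joint_efforts": joint torques, N m; "tool_pos": TCP position; "orientation": TCP orientation; "ft_force": force on the tool from outside, world axes, zero at the start; "ft_torque": the same for the moment, N m; "opening": finger opening in m; "gripper_force": force on a finger pad.
Only numpy, scipy, OpenCV 4.12 (cv2) and the standard library are available. Lean on these libraries where they do the work, as an engineer would, in place of code of your own. Each camera call takes 0.05 s, during which the arm holds its last target. There are 200 camera calls.

TASK

On the repair bench, push the small mixer module along the surface with the fingers until it sits square in the corner of the jig: its far edge flush against the long back rail and its side flush against the short side stop. Push it gently, never lift or tip it, and leave everything else on the bench where it is; finish clear of it.

Things in the scene. Friction and masses are not known exactly. Their poses are not given: they have to be found in the camera images.
- module: small mixer module to push: aluminium tray 110 mm long (x), 90 mm wide (y), upright sides 16 mm high, with a green circuit board: three faders at the -x end, pot shafts, three black jacks at the +x end (top 44 mm up). Loose, 0.35 to 0.7 kg. Origin: centre of its underside, z up. Starts between robot and rail, turned up to 0.35 rad from the rail's frame, jacks towards the rail
- rail: the jig's long back rail, fixed: aluminium angle, upright wall 340 mm long (y), 22 mm high, 6 mm thick. Origin: on the bench at the middle of the wall's front face, which the module goes against; x points square to that face away from the module, which lies at negative x. A flat foot lies behind, up to x = 45 mm
- side_stop: the jig's short side stop, fixed: aluminium block 100 mm long (x), 20 mm wide (y), 18 mm high, axes parallel to the rail's, ending 5 mm short of its face. Origin: centre of its underside, 145 mm left (+y) or right (-y) of the rail's middle, by chance. The module goes against the long face that looks towards the rail's middle
- spool: bystander: grey flanged spool standing upright at the other end of the rail, where the side stop is not; diameter 44 mm, 36 mm high, loose. Origin: centre of its underside
- plug: bystander: steel connector plug standing upright behind the rail, diameter 20 mm, 60 mm high, loose. Origin: centre of its underside
- big_module: bystander: the big mixer module with seven channels, 170 mm by 210 mm, 44 mm high, on the left of the bench, loose. Origin: centre of its underside
- screwdriver: bystander: screwdriver 170 mm long lying on the right of the bench, loose. Origin: on it, underside
- parts_tray: bystander: grey parts tray with three compartments, 120 mm by 160 mm, 35 mm high, on the right, loose. Origin: centre of its underside
- spray_can: bystander: aluminium spray can standing at the far left, diameter 52 mm, 150 mm high, loose. Origin: centre of its underside
- mug: bystander: white mug on the near left, diameter 76 mm, 90 mm high, loose. Origin: centre of its underside
Mind the look-alikes: they are no part of the job. Leave any purple look-alike of the module alone.

How it is judged (in metres and radians):
At the end, for the whole second after the job is handed in: The small module lies flat and at rest on the bench, on the inner side of the side stop, its far edge within 3.5 mm of the back rail and its side within 3.5 mm of the side stop, square to the rail within 0.035 rad (2 degrees) (x of module in the frame of rail between -0.0585 and -0.052 m and (y of module in the frame of side_stop between -0.0585 and -0.052 m or y of module in the frame of side_stop between 0.052 and 0.0585 m) and y of module in the frame of rail between -0.12 and 0.12 m and angle between the x axis of module and the x axis of rail, either way round below 0.035 rad and height (world z) of module below 0.003 m and angle between module's own z axis and vertical below 0.03 rad and linear speed of module below 0.01 m/s); the robot touches nothing.
It fails at once if the module is lifted or tipped (raised 8 mm or tilted 0.12 rad) (height (world z) of module above 0.008 m or angle between module's own z axis and vertical above 0.12 rad).
It fails at once if the module is shoved roughly (faster than 0.4 m/s) (linear speed of module above 0.4 m/s).
It fails at once if a bystander is moved by more than 15 mm (distance of any of big_module, spool, plug, screwdriver, parts_tray, spray_can, mug from where it was at the start of the episode above 0.015 m).
It also fails if it takes over 56 s, if anything falls off the work surface, if the arm or the gripper's body presses on something with over 40 N, if the wrist force passes 120 N, or if a joint passes its speed limit or range.

## Working session

There is one attempt and no reset: what is moved stays moved. The work goes in short steps, Python scripts to look and compute and a tool call to move; the robot and the scene stay as the last step left them, time stands still between calls to the robot, and variables do not carry over. Pictures are saved under pics/ and viewed, at most 10 in all, crops included, and the job is handed in when it is done.

Besides the shell and the picture viewer there is one more tool, called after ">>>" as name(argument=value, ...) on one line, values as JSON. play_rows: Moves the arm, as the interface text tells. Its arguments: {"type":"object","properties":{"series":{"type":"array"},"squeeze":{"type":"number"}},"required":["series"]}

```bash
mkdir -p pics; ls; python3 - <<'E'
from plant import manip,camera,models
import cv2,numpy as np
s=manip.sense()
print(s['clock'],s['tool_pos'],s['orientation'],s['opening'],manip.hold_point_z)
for n in ['top','side']:
    p=camera(n); cv2.imwrite(f'pics/{n}0.png',p['color'][:,:,::-1])
    print(n,np.round(p['camera_matrix'],1).tolist(),np.round(p['camera_from_world'],4).tolist())
    for t in ['module','rail','side_stop','spool','plug']:
        print(t,[(np.round(d['at'],3).tolist(),round(d['p'],2)) for d in models.search_frame(t,p)])
E
```

```text
pics
0.0 [ 0.16117862 -0.62899825  0.20456534] [[ 9.68714177e-01  2.48178583e-01 -4.83176148e-04]
 [ 2.48179053e-01 -9.68712437e-01  1.83656534e-03]
 [-1.22625612e-05 -1.89902108e-03 -9.99998197e-01]] 0.09351608443965298 0.0188
top [[586.9, 0.0, 320.5], [0.0, 586.9, 243.6], [0.0, 0.0, 1.0]] [[0.0105, -0.9997, 0.0221, -0.0091], [-0.9821, -0.0145, -0.1879, 0.5664], [0.1881, -0.0198, -0.9819, 1.1692], [0.0, 0.0, 0.0, 1.0]]
module [([0.593, 0.088, 0.017], 0.85), ([0.442, -0.142, 0.019], 0.84), ([0.409, 0.04, 0.017], 0.6), ([0.646, -0.206, 0.017], 0.58)]
rail [([0.734, 0.074, 0.001], 0.95)]
side_stop [([0.647, -0.072, 0.022], 0.6)]
spool [([0.663, 0.218, 0.037], 0.83)]
plug [([0.765, 0.007, 0.037], 0.43)]
side [[467.2, 0.0, 311.4], [0.0, 467.2, 235.0], [0.0, 0.0, 1.0]] [[-0.9895, -0.1447, 0.0009, 0.564], [-0.0866, 0.5873, -0.8047, 0.058], [0.1159, -0.7964, -0.5936, 0.9547], [0.0, 0.0, 0.0, 1.0]]
module [([0.412, 0.05, 0.017], 0.93), ([0.445, -0.13, 0.025], 0.9), ([0.592, 0.105, 0.019], 0.85), ([0.643, -0.182, 0.021], 0.66)]
rail [([0.732, 0.074, 0.004], 0.63)]
side_stop [([0.653, -0.068, 0.017], 0.84)]
spool [([0.663, 0.222, 0.036], 0.63)]
plug [([0.772, 0.012, 0.032], 0.58)]
```

View pics/top0.png

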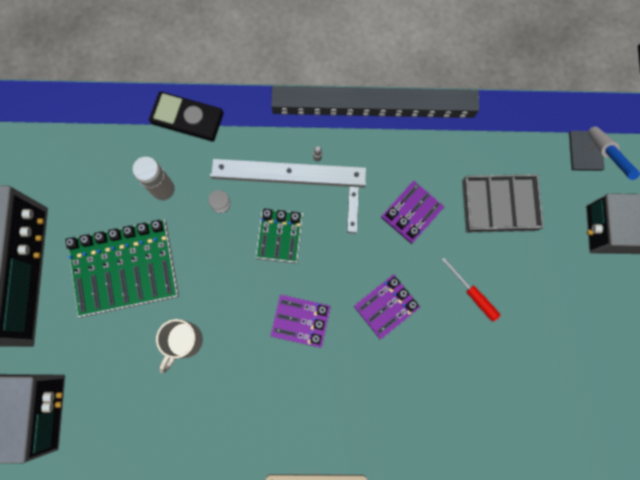

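View pics/side0.png

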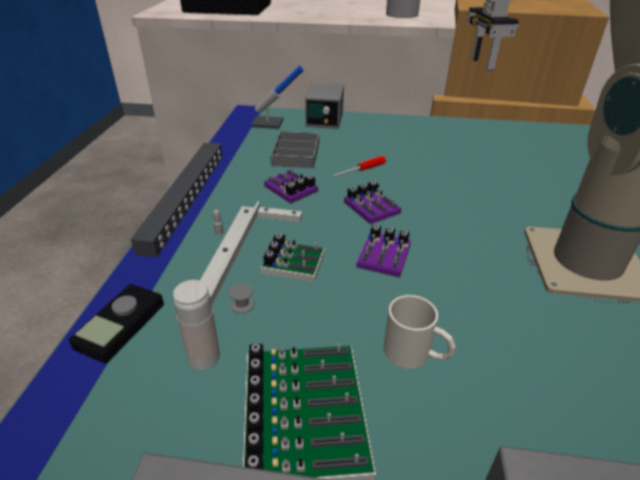

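Four candidates in the top view: green (280,235), and purple at (413,212), (388,306) and (301,321). The green one is the only non-purple one, and it lies before the rail with its jacks towards it. I'll confirm that in one enlarged crop, which I'll also use for corner measurement.

```bash
python3 - <<'E'
import cv2
a=cv2.imread('pics/top0.png')[145:275,200:380]
a=cv2.resize(a,None,fx=4.4,fy=4.4,interpolation=cv2.INTER_CUBIC)
cv2.imwrite('pics/crop0.png',a)
E
```

```text
(no output)
```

View pics/crop0.png

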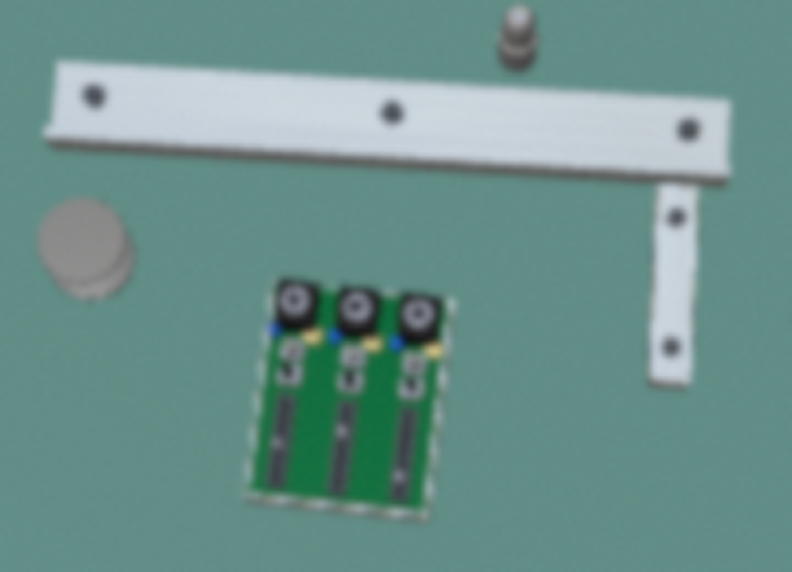

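The crop confirms the small green module: tray corners at crop (247,495), (428,518), (453,300), (272,285), jacks towards the rail. The side stop is on the right (image), inner edge (660,185)–(649,382). Next I'll compute the geometry.

```bash
cat > h.py <<'E'
import numpy as np
from plant import manip,camera,models
def px(p,u,v,z):
    K=p['camera_matrix'];T=p['camera_from_world'];R=T[:3,:3]
    o=-R.T@T[:3,3];d=R.T@np.linalg.inv(K)@[u,v,1]
    return (o+d*(z-o[2])/d[2])[:2]
def crop(p,l,z,x0=200,y0=145,f=4.4): return np.array([px(p,x0+(a+.5)/f-.5,y0+(b+.5)/f-.5,z) for a,b in l])
E
python3 - <<'E'
from h import *
p=camera('top')
m=crop(p,[(247,495),(428,518),(453,300),(272,285)],.016);print('mod',m.round(4).tolist(),m.mean(0))
for i in range(4):
    d=m[(i+1)%4]-m[i];print(np.linalg.norm(d),np.degrees(np.arctan2(d[1],d[0])))
r=crop(p,[(47,138),(728,176)],.022);d=r[0]-r[1];print('rail',r,np.linalg.norm(d),np.degrees(np.arctan2(-d[0],d[1])),r.mean(0))
s=crop(p,[(660,185),(649,382)],.018);d=s[0]-s[1];print('stop',s,np.linalg.norm(d),np.degrees(np.arctan2(d[1],d[0])))
print(models.search_frame('spool',p)[:1])
E
```

```text
mod [[0.5423, 0.1353], [0.5322, 0.0473], [0.6411, 0.037], [0.6473, 0.1262]] [0.59072342 0.08644781]
0.08851711216668788 -96.52307942425146
0.10941830604857211 -5.426176436308446
0.0894898259142031 86.04312991506428
0.10543350731863792 175.09525816768115
rail [[ 0.71888411  0.23905911]
 [ 0.70514354 -0.09852691]] 0.337865546789503 -2.3307910570316728 [0.71201382 0.0702661 ]
stop [[ 0.70111082 -0.06501106]
 [ 0.60084719 -0.05973606]] 0.10040229694734751 -3.0116291127147656
[{'at': [0.662, 0.2179, 0.0357], 'p': 0.68}]
```

>>> play_rows(series=[[[0,0,0],5.6,0.3],[[0,0,0],5.6,0.3],[[0,0,0],5.7,0.3],[[18,-20,0],0,0.3],[[18,-20,0],0,0.3],[[18,-20,0],0,0.3],[[18,-20,0],0,0.3],[[18,-20,0],0,0.3],[[18,-20,0],0,0.3],[[18,-20,0],0,0.3],[[18,-20,0],0,0.3],[[18,-20,0],0,0.3],[[18,-20,0],0,0.3],[[18,-20,0],0,0.3],[[18,-20,0],0,0.3],[[18,-20,0],0,0.3],[[18,-20,0],0,0.3],[[18,-20,0],0,0.3]])

```text
clock: 2.2
tool_pos: [0.4453, -0.3409, 0.2057]
orientation: [[0.999, -0.044, 0.0], [-0.044, -0.999, -0.0], [0.0, 0.0, -1.0]]
ft_force: [0.3, -1.1, -0.3]
opening: 0.0614
gripper_force: 0.0
```

>>> play_rows(series=[[[2.4,-24.2,0],0,0.3],[[2.4,-24.2,0],0,0.3],[[2.4,-24.2,0],0,0.3],[[2.4,-24.2,0],0,0.3],[[2.4,-24.2,0],0,0.3],[[2.4,-24.2,0],0,0.3],[[2.4,-24.2,0],0,0.3],[[2.4,-24.2,0],0,0.3],[[2.4,-24.2,0],0,0.3],[[2.4,-24.2,0],0,0.3],[[2.4,-24.2,0],0,0.3],[[2.4,-24.2,0],0,0.3],[[2.4,-24.2,0],0,0.3],[[2.4,-24.2,0],0,0.3],[[2.4,-24.2,0],0,0.3],[[2.4,-24.2,0],0,0.3],[[2.4,-24.2,0],0,0.3],[[2.4,-24.2,0],0,0.3],[[0,0,0],0,0.3],[[0,0,0],0,0.3]])

```text
clock: 3.87
tool_pos: [0.5068, 0.0928, 0.2055]
orientation: [[0.999, -0.041, 0.0], [-0.041, -0.999, 0.0], [0.0, -0.0, -1.0]]
ft_force: [-0.5, 0.4, 0.2]
opening: 0.061
gripper_force: 0.0
```

```bash
python3 - <<'E'
from h import *
print(manip.sense()['joints'])
p=camera('top')
for c in [(280,296),(330,303)]: print(px(p,*c,.016))
print(px(p,162,192,0))
E
```

```text
[ -16.37372669   25.01890888    4.09142271  108.3633735    -2.39639678
   46.68071866 -103.36796884]
[0.45984788 0.08161582]
[ 0.44641675 -0.02404477]
[0.68717631 0.3470849 ]
```

>>> play_rows(series=[[[0,0,22],0,0.3],[[0,0,22],0,0.3],[[0,0,22],0,0.3],[[0,0,22],0,0.3],[[0,0,22],0,0.3],[[0,0,22],0,0.3],[[0,0,22],0,0.3],[[0,0,22],0,0.3],[[0,0,5],0,0.3],[[0,0,5],0,0.3],[[0,0,5],0,0.3],[[0,0,5],0,0.3],[[0,0,0],0,0.3],[[0,0,0],0,0.3]])

```text
clock: 5.08
tool_pos: [0.5071, 0.0913, 0.01]
orientation: [[0.999, -0.044, 0.001], [-0.044, -0.999, 0.0], [0.001, -0.0, -1.0]]
ft_force: [1.0, -0.2, 0.0]
opening: 0.0609
gripper_force: 0.0
```

>>> play_rows(series=[[[5,0,0],0,0.3],[[5,0,0],0,0.3],[[5,0,0],0,0.3],[[3,0,0],0,0.3],[[3,0,0],0,0.3],[[4,0,0],0,0.3],[[4,0,0],0,0.3],[[4,0,0],0,0.3],[[4,0,0],0,0.3],[[4,0,0],0,0.3],[[4,0,0],0,0.3],[[5,0,0],0,0.3],[[5,0,0],0,0.3],[[5,0,0],0,0.3],[[5,0,0],0,0.3],[[5,0,0],0,0.3],[[4,0,0],0,0.3],[[3,0,0],0,0.3],[[2,0,0],0,0.3],[[0,0,0],0,0.3]])

```text
clock: 6.75
tool_pos: [0.5821, 0.0878, 0.0089]
orientation: [[0.999, -0.044, -0.007], [-0.044, -0.999, -0.001], [-0.007, 0.001, -1.0]]
ft_force: [-6.0, 0.1, 4.1]
opening: 0.0606
gripper_force: 2.9
```

```bash
python3 - <<'E'
import cv2
from h import *
p=camera('top')
a=p['color'][145:275,200:380,::-1]
cv2.imwrite('pics/crop1.png',cv2.resize(a,None,fx=4.4,fy=4.4,interpolation=cv2.INTER_CUBIC))
p=camera('side')
a=p['color'][190:320,180:360,::-1]
cv2.imwrite('pics/side1.png',cv2.resize(a,None,fx=4.4,fy=4.4,interpolation=cv2.INTER_CUBIC))
E
```

```text
(no output)
```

View pics/crop1.png

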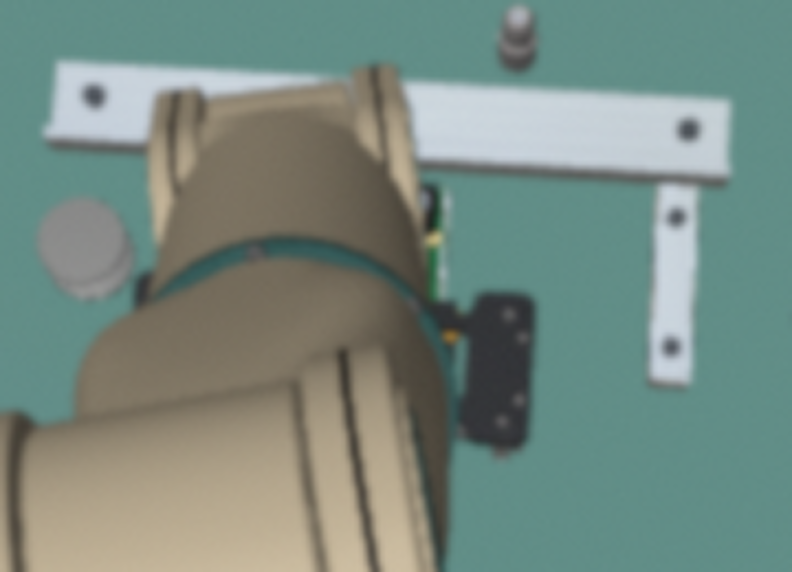

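Only the module's far right corner shows, at about (450,188), so it is close to the rail and tracking the fingers. I'll back off, lift, turn and go round to its left side.

>>> play_rows(series=[[[-8,0,0],0,0.3],[[-8,0,0],0,0.3],[[-8,0,0],0,0.3],[[-6,0,-10],0,0.3],[[0,0,-22],0,0.3],[[0,0,-22],0,0.3],[[0,0,-22],0,0.3],[[0,0,-22],-6,0.3],[[0,0,0],-6,0.3],[[0,0,0],-6,0.3],[[0,0,0],-6,0.3],[[0,0,0],-6,0.3],[[0,0,0],-6,0.3],[[0,0,0],-6,0.3],[[0,0,0],-6,0.3],[[0,0,0],-6,0.3],[[0,0,0],-6,0.3],[[0,0,0],-6,0.3],[[0,0,0],-6,0.3],[[0,0,0],-6,0.3],[[0,0,0],-6,0.3]])

```text
validation failed for argument at $.se...
```

21 rows; merging two.

>>> play_rows(series=[[[-10,0,0],0,0.3],[[-10,0,0],0,0.3],[[-10,0,-10],0,0.3],[[0,0,-22],0,0.3],[[0,0,-22],0,0.3],[[0,0,-22],-6,0.3],[[0,0,-22],-6,0.3],[[0,0,0],-6,0.3],[[0,0,0],-6,0.3],[[0,0,0],-6,0.3],[[0,0,0],-6,0.3],[[0,0,0],-6,0.3],[[0,0,0],-6,0.3],[[0,0,0],-6,0.3],[[0,0,0],-6,0.3],[[0,0,0],-6,0.3],[[0,0,0],-6,0.3],[[0,0,0],-6,0.3],[[0,0,0],-6,0.3],[[0,0,0],-6,0.3]])

```text
clock: 8.52
tool_pos: [0.5561, 0.089, 0.1075]
orientation: [[0.039, 0.999, 0.001], [0.999, -0.039, -0.0], [-0.0, 0.001, -1.0]]
ft_force: [-0.0, 0.4, 0.1]
opening: 0.061
gripper_force: 0.0
```

```bash
python3 - <<'E'
from h import *
import cv2
p=camera('top'); p2=camera('side')
a=p['color'][145:275,200:380,::-1];b=p2['color'][190:320,180:360,::-1]
for t,q in(('t',p),('s',p2)): print(t,[(np.round(d['at'],3).tolist(),round(d['p'],2)) for d in models.search_frame('module',q)])
cv2.imwrite('pics/c2.png',cv2.resize(np.hstack([a,b]),(800,289),interpolation=cv2.INTER_CUBIC))
E
```

```text
t [([0.644, -0.205, 0.013], 0.69), ([0.411, 0.074, 0.017], 0.61), ([0.503, -0.151, 0.037], 0.44)]
s [([0.442, -0.132, 0.02], 0.9), ([0.627, -0.175, 0.022], 0.82), ([0.409, 0.048, 0.018], 0.81), ([0.648, 0.098, 0.025], 0.72)]
```

View pics/c2.png

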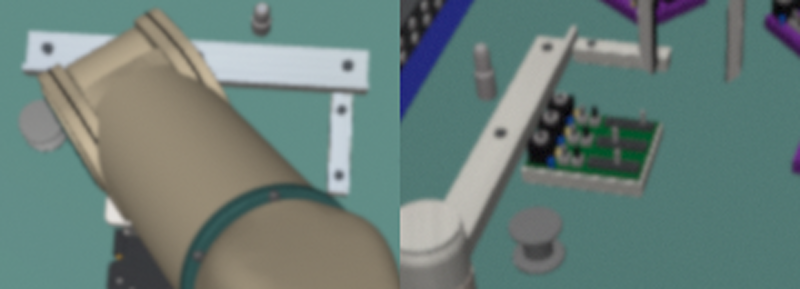

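The side panel shows the module flat near the rail. Its left rim runs (523,168)–(640,186) and its near edge (640,186)–(662,123). I'll convert those to world.

```bash
python3 - <<'E'
from h import *
p=camera('side')
m=crop(p,[(123,168),(240,186),(262,123)],.016,180,190,2.2222)
print(m); d=m[0]-m[1];print(np.degrees(np.arctan2(d[1],d[0])),np.linalg.norm(d)); d=m[1]-m[2];print(np.linalg.norm(d))
print('centre',(m[0]+m[2])/2)
E
```

```text
[[0.70368662 0.12908369]
 [0.59620043 0.13779377]
 [0.59234425 0.04643235]]
-4.632806731059528 0.10783852655201627
0.09144275945408441
centre [0.64801544 0.08775802]
```

>>> play_rows(series=[[[15,15.4,0],0,0.3],[[15,15.4,0],0,0.3],[[15,15.4,0],0,0.3],[[15,15.4,0],0,0.3],[[15,15.4,0],0,0.3],[[0,0,0],0,0.3],[[0,0,22],0,0.3],[[0,0,22],0,0.3],[[0,0,22],0,0.3],[[0,0,16],0,0.3],[[0,0,8],0,0.3],[[0,0,6],0,0.3],[[0,0,0],0,0.3],[[0,0,0],0,0.3]])

```text
clock: 9.93
tool_pos: [0.6363, 0.1609, 0.0121]
orientation: [[0.045, 0.999, 0.001], [0.999, -0.045, 0.0], [0.0, 0.001, -1.0]]
ft_force: [-0.3, 0.5, -0.9]
opening: 0.0612
gripper_force: 0.0
```

>>> play_rows(series=[[[-5,0,0],0,0.3],[[-5,0,0],0,0.3],[[-3,0,0],0,0.3],[[-3,0,0],0,0.3],[[-3,0,0],0,0.3],[[-4,0,0],0,0.3],[[-5,0,0],0,0.3],[[-6,0,0],0,0.3],[[-6,0,0],0,0.3],[[-6,0,0],0,0.3],[[-6,0,0],0,0.3],[[-6,0,0],0,0.3],[[-6,0,0],0,0.3],[[-6,0,0],0,0.3],[[-6,0,0],0,0.3],[[-6,0,0],0,0.3],[[-6,0,0],0,0.3],[[-6,0,0],0,0.3],[[-5,0,0],0,0.3],[[-4,0,0],0,0.3]])

```text
clock: 11.6
tool_pos: [0.6316, 0.0578, 0.0119]
orientation: [[0.044, 0.999, 0.001], [0.999, -0.044, 0.001], [0.001, 0.001, -1.0]]
ft_force: [-0.4, 6.3, 2.4]
opening: 0.0612
gripper_force: 2.7
```

Sliding friction is about 6 N. I'll creep on to the stop.

>>> play_rows(series=[[[-2,0,0],0,0.3],[[-2,0,0],0,0.3],[[-2,0,0],0,0.3],[[-2,0,0],0,0.3],[[-2,0,0],0,0.3],[[-2,0,0],0,0.3],[[-2,0,0],0,0.3],[[-2,0,0],0,0.3],[[0,0,0],0,0.3]])

```text
clock: 12.35
tool_pos: [0.6309, 0.0419, 0.0118]
orientation: [[0.044, 0.999, 0.001], [0.999, -0.044, 0.001], [0.001, 0.001, -1.0]]
ft_force: [0.5, 4.4, 2.4]
opening: 0.0611
gripper_force: 2.3
```

>>> play_rows(series=[[[-1,0,0],0,0.3],[[-1,0,0],0,0.3],[[-1,0,0],0,0.3],[[-1,0,0],0,0.3],[[-1,0,0],0,0.3],[[0,0,0],0,0.3]])

```text
clock: 12.85
tool_pos: [0.6307, 0.0382, 0.0119]
orientation: [[0.043, 0.999, 0.001], [0.999, -0.043, 0.002], [0.002, 0.001, -1.0]]
ft_force: [0.6, 6.1, 3.9]
opening: 0.0611
gripper_force: 3.2
```

>>> play_rows(series=[[[-1,0,0],0,0.3],[[-1,0,0],0,0.3],[[-1,0,0],0,0.3],[[0,0,0],0,0.3]])

```text
clock: 13.18
tool_pos: [0.6307, 0.038, 0.0119]
orientation: [[0.042, 0.999, 0.002], [0.999, -0.042, 0.006], [0.006, 0.001, -1.0]]
ft_force: [0.1, 9.6, 1.1]
opening: 0.0611
gripper_force: 5.1
```

>>> play_rows(series=[[[10,0,0],0,0.3],[[14,0,0],0,0.3],[[0,0,-22],0,0.3],[[0,0,-22],0,0.3],[[0,0,-22],0,0.3],[[0,0,-22],6,0.3],[[0,0,0],6,0.3],[[0,0,0],6,0.3],[[0,0,0],6,0.3],[[0,0,0],6,0.3],[[0,0,0],6,0.3],[[0,0,0],6,0.3],[[0,0,0],6,0.3],[[0,0,0],6,0.3],[[0,0,0],6,0.3],[[0,0,0],6,0.3],[[0,0,0],6,0.3],[[0,0,0],6,0.3],[[0,0,0],6,0.3],[[0,0,0],6,0.3]])

```text
clock: 14.85
tool_pos: [0.6306, 0.0565, 0.0992]
orientation: [[0.999, -0.05, -0.002], [-0.05, -0.999, -0.002], [-0.002, 0.002, -1.0]]
ft_force: [-0.0, -0.2, -0.3]
opening: 0.0611
gripper_force: 0.0
```

```bash
python3 - <<'E'
from h import *
import cv2
p=camera('top'); p2=camera('side')
a=p['color'][145:275,230:410,::-1];b=p2['color'][180:310,180:360,::-1]
cv2.imwrite('pics/c3.png',cv2.resize(np.hstack([a,b]),(800,289),interpolation=cv2.INTER_CUBIC))
E
```

```text
(no output)
```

View pics/c3.png

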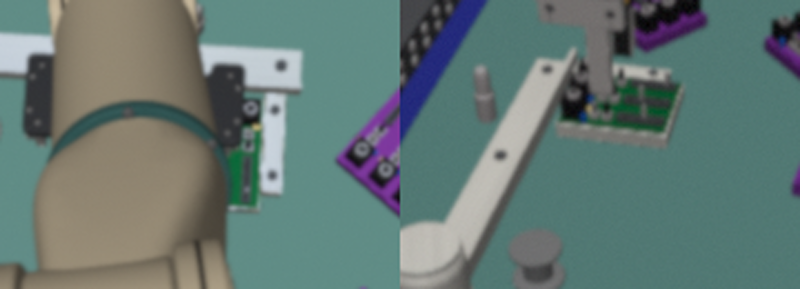

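The module lies against the stop, near edge at about (245,208) in the top panel, with a gap left to the rail. I'll go behind it.

>>> play_rows(series=[[[-14,0,0],0,0.3],[[-14,18,0],0,0.3],[[-14,18,0],0,0.3],[[-14,18,0],0,0.3],[[-14,18,0],0,0.3],[[0,0,0],0,0.3],[[0,0,22],0,0.3],[[0,0,22],0,0.3],[[0,0,22],0,0.3],[[0,0,14],0,0.3],[[0,0,8],0,0.3],[[0,0,0],0,0.3],[[0,0,0],0,0.3]])

```text
clock: 16.03
tool_pos: [0.5584, -0.0109, 0.0115]
orientation: [[0.999, -0.043, -0.0], [-0.043, -0.999, -0.0], [-0.0, 0.0, -1.0]]
ft_force: [-0.1, 0.8, 0.4]
opening: 0.0612
gripper_force: 0.0
```

>>> play_rows(series=[[[3,0,0],0,0.3],[[3,0,0],0,0.3],[[3,0,0],0,0.3],[[2,0,0],0,0.3],[[2,0,0],0,0.3],[[2,0,0],0,0.3],[[2,0,0],0,0.3],[[2,0,0],0,0.3],[[2,0,0],0,0.3],[[2,0,0],0,0.3],[[2,0,0],0,0.3],[[2,0,0],0,0.3],[[0,0,0],0,0.3]])

```text
clock: 17.12
tool_pos: [0.578, -0.0119, 0.0108]
orientation: [[0.999, -0.044, -0.014], [-0.044, -0.999, 0.0], [-0.014, 0.0, -1.0]]
ft_force: [-12.3, 0.8, 11.4]
opening: 0.0613
gripper_force: 6.0
```

>>> play_rows(series=[[[1,0,0],0,0.3],[[1,0,0],0,0.3],[[1,0,0],0,0.3],[[1,0,0],0,0.3],[[1,0,0],0,0.3],[[0,0,0],0,0.3]])

```text
clock: 17.62
tool_pos: [0.5809, -0.0119, 0.0107]
orientation: [[0.999, -0.044, -0.018], [-0.044, -0.999, 0.0], [-0.018, 0.0, -1.0]]
ft_force: [-9.4, 0.7, 6.3]
opening: 0.0615
gripper_force: 4.3
```

>>> play_rows(series=[[[1,0,0],0,0.3],[[1,0,0],0,0.3],[[1,0,0],0,0.3],[[1,0,0],0,0.3],[[1,0,0],0,0.3],[[0,0,0],0,0.3]])

```text
clock: 18.12
tool_pos: [0.5906, -0.0124, 0.0108]
orientation: [[0.999, -0.044, -0.009], [-0.044, -0.999, 0.0], [-0.009, 0.0, -1.0]]
ft_force: [-8.8, 0.6, 6.2]
opening: 0.061
gripper_force: 4.7
```

>>> play_rows(series=[[[1,0,0],0,0.3],[[1,0,0],0,0.3],[[1,0,0],0,0.3],[[0,0,0],0,0.3]])

```text
clock: 18.45
tool_pos: [0.5907, -0.0124, 0.0108]
orientation: [[0.999, -0.044, -0.015], [-0.044, -0.999, 0.0], [-0.015, 0.0, -1.0]]
ft_force: [-13.3, 2.1, 11.1]
opening: 0.061
gripper_force: 7.2
```

>>> play_rows(series=[[[1,0,0],0,0.3],[[1,0,0],0,0.3],[[1,0,0],0,0.3],[[1,0,0],0,0.3],[[0,0,0],0,0.3]])

```text
clock: 18.87
tool_pos: [0.5909, -0.0124, 0.0107]
orientation: [[0.999, -0.044, -0.022], [-0.044, -0.999, 0.001], [-0.022, 0.0, -1.0]]
ft_force: [-20.6, 1.0, 18.8]
opening: 0.0614
gripper_force: 10.5
```

>>> play_rows(series=[[[-6,0,0],0,0.3],[[-8,0,0],0,0.3],[[-10,0,0],0,0.3],[[-8,0,-10],0,0.3],[[0,0,-22],0,0.3],[[0,0,-22],0,0.3],[[0,0,-22],0,0.3],[[0,0,-22],0,0.3],[[0,25,-22],0,0.3],[[0,25,-22],0,0.3],[[-5,25,-22],0,0.3],[[-5,25,0],0,0.3],[[-5,25,0],0,0.3],[[-5,25,0],0,0.3],[[-5,25,0],0,0.3],[[-5,25,0],0,0.3],[[-5,25,0],0,0.3],[[-5,25,0],0,0.3],[[-5,25,0],0,0.3],[[0,25,0],0,0.3]])

```text
clock: 20.53
tool_pos: [0.5118, -0.3114, 0.1768]
orientation: [[0.999, -0.045, 0.002], [-0.045, -0.999, -0.002], [0.002, 0.002, -1.0]]
ft_force: [0.2, -0.2, 0.1]
opening: 0.0612
gripper_force: 0.0
```

```bash
python3 - <<'E'
from h import *
import cv2
p=camera('top'); p2=camera('side')
a=p['color'][150:260,280:380,::-1];b=p2['color'][190:300,220:320,::-1]
cv2.imwrite('pics/c4.png',cv2.resize(np.hstack([a,b]),(800,440),interpolation=cv2.INTER_CUBIC))
E
```

```text
(no output)
```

View pics/c4.png

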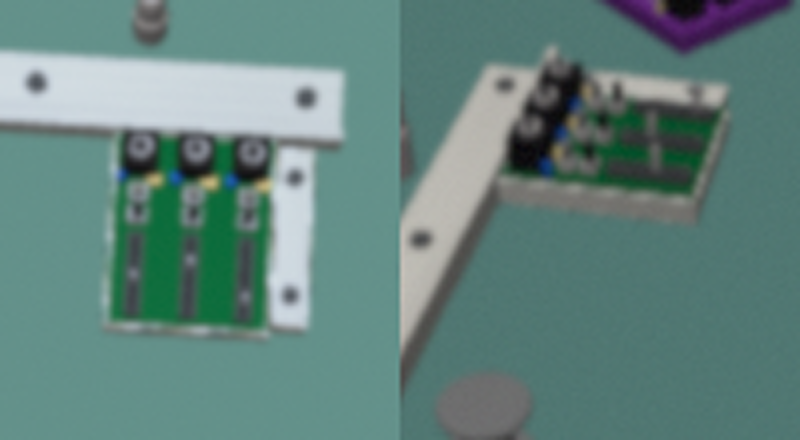

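It sits in the corner: near edge (104,328)–(267,336), stop inner edge about (275,148)–(269,328). I'll put numbers on it.

```bash
python3 - <<'E'
from h import *
p=camera('top')
f=lambda l,z:crop(p,l,z,280,150,4)
m=f([(104,328),(267,336),(113,138)],.016); print(m)
s=f([(276,148),(270,328)],.018); r=f([(0,124),(343,137)],.022)
d=r[0]-r[1];ey=d/np.linalg.norm(d);ex=np.array([ey[1],-ey[0]])
print('rail ang',np.degrees(np.arctan2(ex[1],ex[0])))
print('near edge to rail',[(q-r[0])@ex for q in m[:2]])
print('left side to stop',[(q-s.mean(0))@ey for q in (m[0],m[2])],'right',(m[1]-s.mean(0))@ey)
d=m[0]-m[1];print('mod ang',np.degrees(np.arctan2(-d[0],d[1])),np.linalg.norm(d))
E
```

```text
[[ 0.59948205  0.02970059]
 [ 0.59641141 -0.05828226]
 [ 0.70589885  0.02640338]]
rail ang -1.2675297206333287
near edge to rail [np.float64(-0.11017399536098584), np.float64(-0.11129763489830502)]
left side to stop [np.float64(0.08984633419374695), np.float64(0.088903959130572)] right 0.001817094933954454
mod ang -1.9988356776754201 0.08803641025432386
```

Everything reads flush within measurement error. The stop contact was the weaker evidence, so I'll make one gentle confirming push to the side.

>>> play_rows(series=[[[0,0,0],-6,0.3],[[0,0,0],-6,0.3],[[0,0,0],-6,0.3],[[0,0,0],-6,0.3],[[0,0,0],-6,0.3],[[0,0,0],-6,0.3],[[0,0,0],-6,0.3],[[0,0,0],-6,0.3],[[0,0,0],-6,0.3],[[0,0,0],-6,0.3],[[0,0,0],-6,0.3],[[0,0,0],-6,0.3],[[0,0,0],-6,0.3],[[0,0,0],-6,0.3],[[0,0,0],-6,0.3]])

```text
clock: 21.93
tool_pos: [0.5132, -0.3078, 0.1763]
orientation: [[0.037, 0.999, 0.002], [0.999, -0.037, -0.0], [-0.0, 0.002, -1.0]]
ft_force: [-0.2, 0.0, 0.8]
opening: 0.061
gripper_force: 0.0
```

>>> play_rows(series=[[[24.8,8.1,0],0,0.3],[[24.8,8.1,0],0,0.3],[[24.8,8.1,0],0,0.3],[[24.8,8.1,0],0,0.3],[[24.8,8.1,0],0,0.3],[[24.8,8.1,0],0,0.3],[[24.8,8.1,0],0,0.3],[[24.8,8.1,0],0,0.3],[[24.8,8.1,0],0,0.3],[[24.8,8.1,0],0,0.3],[[24.8,8.1,0],0,0.3],[[24.8,8.1,0],0,0.3],[[24.8,8.1,0],0,0.3],[[24.8,8.1,0],0,0.3],[[24.8,8.1,0],0,0.3],[[0,0,0],0,0.3],[[0,0,0],0,0.3]])

```text
clock: 23.35
tool_pos: [0.6499, 0.0608, 0.1761]
orientation: [[0.039, 0.999, 0.001], [0.999, -0.039, 0.002], [0.002, 0.001, -1.0]]
ft_force: [-0.2, -0.8, -0.1]
opening: 0.0612
gripper_force: 0.0
```

Clear of the module's side (face at y≈0.03). I'll descend 164 mm and approach.

>>> play_rows(series=[[[0,0,22],0,0.3],[[0,0,22],0,0.3],[[0,0,22],0,0.3],[[0,0,22],0,0.3],[[0,0,22],0,0.3],[[0,0,22],0,0.3],[[0,0,16],0,0.3],[[0,0,10],0,0.3],[[0,0,6],0,0.3],[[0,0,0],0,0.3],[[-4,0,0],0,0.3],[[-4,0,0],0,0.3],[[-3,0,0],0,0.3],[[-2,0,0],0,0.3],[[-2,0,0],0,0.3],[[-1,0,0],0,0.3],[[-1,0,0],0,0.3],[[-1,0,0],0,0.3],[[-1,0,0],0,0.3],[[0,0,0],0,0.3]])

```text
clock: 25.02
tool_pos: [0.649, 0.0378, 0.0115]
orientation: [[0.044, 0.999, -0.0], [0.999, -0.044, -0.0], [-0.0, -0.0, -1.0]]
ft_force: [0.6, 0.3, -0.0]
opening: 0.0611
gripper_force: 0.0
```

>>> play_rows(series=[[[-1,0,0],0,0.3],[[-1,0,0],0,0.3],[[-1,0,0],0,0.3],[[-1,0,0],0,0.3],[[0,0,0],0,0.3]])

```text
clock: 25.43
tool_pos: [0.6488, 0.0374, 0.0115]
orientation: [[0.042, 0.999, 0.001], [0.999, -0.042, 0.004], [0.004, 0.0, -1.0]]
ft_force: [-0.5, 5.4, -1.9]
opening: 0.0611
gripper_force: 2.9
```

>>> play_rows(series=[[[-1,0,0],0,0.3],[[-1,0,0],0,0.3],[[-1,0,0],0,0.3],[[-1,0,0],0,0.3],[[-1,0,0],0,0.3],[[-1,0,0],0,0.3],[[0,0,0],0,0.3]])

```text
clock: 26.02
tool_pos: [0.6488, 0.0372, 0.0117]
orientation: [[0.04, 0.999, 0.002], [0.999, -0.04, 0.011], [0.011, 0.001, -1.0]]
ft_force: [0.6, 13.2, -1.5]
opening: 0.0613
gripper_force: 6.7
```

The push stalled hard at 13 N with no motion, so the module is against the stop. I'll retreat.

>>> play_rows(series=[[[5,0,0],0,0.3],[[7,0,0],0,0.3],[[8,0,0],0,0.3],[[6,0,0],0,0.3],[[0,0,-20],0,0.3],[[0,0,-22],0,0.3],[[0,0,-22],0,0.3],[[0,0,-22],0,0.3],[[0,0,-22],0,0.3],[[0,0,-22],0,0.3],[[0,0,-22],0,0.3],[[0,0,-20],0,0.3],[[0,-25,0],0,0.3],[[0,-25,0],0,0.3],[[0,-25,0],0,0.3],[[0,-25,0],0,0.3],[[0,-25,0],0,0.3],[[0,0,0],0,0.3],[[0,0,0],0,0.3]])

```text
clock: 27.6
tool_pos: [0.5242, 0.0592, 0.184]
orientation: [[0.044, 0.999, 0.0], [0.999, -0.044, -0.001], [-0.001, 0.0, -1.0]]
ft_force: [0.8, 0.2, -0.1]
opening: 0.0612
gripper_force: 0.0
```

```bash
python3 - <<'E'
from h import *
import cv2
p2=camera('side')
b=p2['color'][190:300,220:370,::-1]
cv2.imwrite('pics/c5.png',cv2.resize(b,(600,440),interpolation=cv2.INTER_CUBIC))
E
```

```text
(no output)
```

View pics/c5.png

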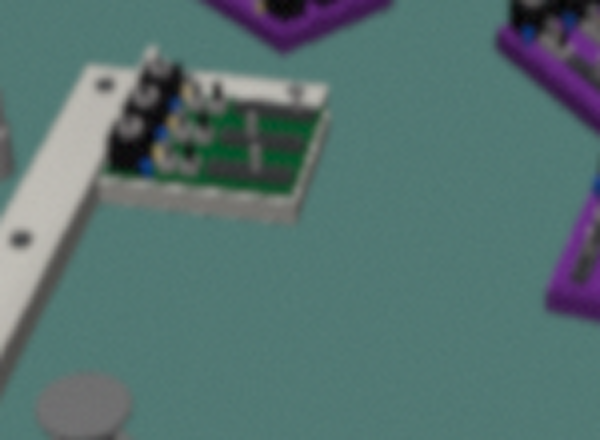

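The module sits flat in the corner (tray corners (100,195), (297,215), (328,115)), flush with the rail and stop. The arm is clear, so I'm handing in.

```bash
python3 -c "
from plant import manip
print(manip.close_job())"
```

```text
the job is handed in; nothing more can be done
None
```

I pushed the green module into the jig corner and handed the job in at about 28 s with the arm clear; images and the contact pushes show it flush against rail and stop, but the hand-in call gave no verdict.

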